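# Change over the open stock box on a picking bench

### The job

Picking moves on from the short grey stock box to the long one, and only one of them may stand open at a time: first push the short box's open lid over with a fingertip so that it falls shut, then push the long box's lid up by its front lip and right over, until it leans back and stays open by itself. Only push: do not pinch the lids, lift the boxes or shove them out of place, and leave everything else on the bench where it is.

Things in the scene. Friction and masses are not known exactly. Their poses are not given: they have to be found in the camera images.
- long_box: the long stock box, grey plastic, 230 mm wide (its y), 120 mm deep (its x), 90 mm high, about 3 kg, standing loose on the bench; origin at the centre of its underside, z up, its front (the side of the lid's lip) faces its -x, the lid's hinge runs along its y at the top of its rear (+x) wall, 60 mm behind the origin and 90 mm up
- short_box: the short stock box, grey plastic, 140 mm wide (its y), 120 mm deep (its x), 90 mm high, about 2.4 kg, standing loose on the bench; origin at the centre of its underside, z up, its front (the side of the lid's lip) faces its -x, the lid's hinge runs along its y at the top of its rear (+x) wall, 60 mm behind the origin and 90 mm up
- long_lid (a joint): hinge angle of the long box's lid (about 140 g): 0 = shut, grows as the lid swings up and back; straight up is 1.57; stop at 2.0, where it leans back behind the box and stays by its weight. The hinge is almost free: let go short of upright the lid falls shut, past upright it falls open. It starts shut.
- short_lid (a joint): hinge angle of the short box's lid (about 105 g): 0 = shut, grows as the lid swings up and back; straight up is 1.57; stop at 2.0, where it leans back behind the box and stays by its weight. The hinge is almost free: let go short of upright the lid falls shut, past upright it falls open. It starts open, leaning back.
- long_lip (a point): middle of the outer edge of the long lid's lip (moves with the lid; shut: 87 mm in front of the box's origin, 111 mm up). The lid is 8 mm thick, as wide as the box, and reaches 135 mm from the hinge, 15 mm past the front wall; from there the lip, as wide as the lid, goes 24 mm on, outward and up at 60 degrees to the lid: a fingertip fits under it from the front
- short_lip (a point): middle of the outer edge of the short lid's lip (moves with the lid; shut: 87 mm in front of the box's origin, 111 mm up). The lid is 8 mm thick, as wide as the box, and reaches 135 mm from the hinge, 15 mm past the front wall; from there the lip, as wide as the lid, goes 24 mm on, outward and up at 60 degrees to the lid: a fingertip fits under it from the front
- elbow_a: loose white plastic L-shaped duct elbow, about 60 x 65 mm, 34 mm high, lying in front of the gap between the boxes; origin on its underside near the corner of the L; bystander
- elbow_b: a second such elbow, lying beyond the gap between the boxes; bystander
- tape: loose roll of brown packing tape lying flat, 100 mm across, 45 mm high; origin at the centre of its underside; bystander
- carton: loose small cardboard carton, 90 x 70 x 60 mm high; origin at the centre of its underside; bystander
- marker: loose black marker pen lying on the bench, 135 mm long, 18 mm thick; bystander
- red_tray: loose red open plastic tray, 130 x 90 x 50 mm high; origin at the centre of its underside; bystander
Things that resemble listed ones, but are neither listed nor needed, are in the scene too. Leave any purple look-alike of the short_box alone.

How it is judged:
By the outcome, as a careful person would: the job done as asked, in the order asked, and still so for the second after the job is handed in, with the robot touching nothing.
It also fails if it takes over 56 s, if anything falls off the work surface, if the arm or the gripper's body presses on something with over 40 N, if the wrist force passes 120 N, or if a joint passes its speed limit or range.

### The arm

A 6-joint arm with a two-finger parallel gripper is mounted at the origin on the work surface. World frame = base frame: x ahead of the robot, y to its left, z up, the work surface at z = 0. Lengths are in m, angles in rad, forces in N, time in s.
With the tool pointing down it reaches from about 0.3 to 0.75 m from the base axis. Payload 8.5 kg.
Tool frame: the origin (TCP) lies at the very end of the fingers, on their centre line; the grasp point (between the pads) lies arm.hold_point_z behind it (arm.hold_point_z is the distance from the TCP to the grasp point, in m); z points along the fingers, y is the line along which they close (so a half turn about z gives the same grasp; the last joint's range is limited). The gripper opens to 85 mm and grips with 20 to 120 N. Pads are 22 mm wide; open, the fingers measure 114 mm over their backs; the gripper's body (76 mm by 85 mm) begins 54 mm behind the grasp point. The pads swing forward as they close: fully open they stand 13 mm farther back than shut.
Start: joints at [-1.528, 0.381, 1.297, -0, 1.464, -0.215], TCP at [0.14, -0.532, 0.231] pointing down, gripper open.
Joint ranges: [-3.11, 3.11], [-0.89, 2.33], [0.22, 2.48], [-1.42, 4.56], [0.17, 2.85], [-2.88, 2.88]. Speed limits (rad/s): [2.39, 2.39, 3.14, 3.14, 3.14, 3.14].

### API

Orientations are given as a 3x3 rotation matrix whose columns are the frame's x, y, z axes.
In Python, from station import arm gives the robot as it stands.
- The arm moves only by the shell command python3 -m jog 'ROWS' [FORCE]. ROWS is JSON, one flat list of numbers, 7 for each row, row after row: the opening, from 0 (shut) to 1 (fully open), then the shift along the tool's x, y, z in units of 0.02 m (1.0 is 0.02 m), then the turn, a rotation vector about the tool's x, y, z in units of pi/2 rad (1.0 is pi/2 rad). In form: [jaw, x, y, z, ax, ay, az, jaw, x, y, z, ax, ay, az, ...]. A call has 1 to 12 rows; each row shifts and turns the commanded pose from where the row before left it, along the tool's axes as they then stand; what a row does not reach is not made up. A row lasts 1/10 s, in which the tool goes at most 50 mm and 8.59 degrees, less where a joint would pass 70% of its speed; a pose out of reach is approached as far as the arm can. A call with a number of a shift or a turn outside -1 to 1 is refused whole. A call with a gripper value outside its range is refused whole. The fingers move at their own pace and stop on an object; FORCE is the grip in N (left out, the last holds). Time passes only in rows, so rows that do not move let the fingers close. It gives the time, the measured TCP pose, the force, the opening and the grip force at its end, in the units of the state.
- arm.state(): the state, without advancing time (a new reading comes with each control period).
- arm.get_image(name): name is "side" or "top" or "wrist"; returns (picture, depth): 400x640x3 uint8, red, green, blue; 400x640 float32, m along the optical axis (not along the pixel's ray), 0 where there is no reading.
- arm.camera_model(name): a dict with "fx", "fy", "cx", "cy" (pixels), "R" (3x3) and "t" (3): a world point X has camera coordinates R X + t. Camera axes: x right, y down, z forward; pixel columns grow to the right and rows downward; lengths in m; the calibration is good to about 2 mm. A picture is of the moment at which its call begins: read the wrist's pose just before it. camera_model takes no time and is no camera call; for the wrist camera it gives the pose at the moment of the call.
- arm.sign_off(): hands the job in; it is judged then, once.
Trained networks look in the newest picture that a camera, given by its name, has taken for a name from the list of things; names that differ only in an ending like _2 or _b are one class to them, and where a whole thing is asked for, a point or a joint stands for the part that bears it (a point fixed in the world has none). Each returns a list of dicts, best first, with "score" (0 to 1); they miss things now and then, are a little off and sometimes report something else, mostly with a low value. They report only what shows in the picture. A call takes as long as a camera call. They do not tell look-alikes from the thing itself.
- arm.cut_out(camera, thing): "pixels" (400x640 bool, what is visible of it) and "uv" ([column, row] in pixels, amid what is visible of it).
The state is a dict: "time_s": time; "joints": joint angles; "qd": joint speeds; "tau": joint torques, N m; "position": TCP position; "tool_rot": TCP orientation; "wrist_force": force on the tool from outside, world axes, zero at the start; "wrist_torque": the same for the moment, N m; "opening": finger opening in m; "grasp_force": force on a finger pad.
Only numpy, scipy, OpenCV 4.12 (cv2) and the standard library are available. Lean on these libraries where they do the work, as an engineer would, in place of code of your own. Each camera call takes 0.05 s, during which the arm holds its last target. There are 200 camera calls.

## Working session

There is one attempt and no reset: what is moved stays moved. The work goes in short steps, Python scripts to look and compute and a shell command to move; the robot and the scene stay as the last step left them, time stands still between calls to the robot, and variables do not carry over. Pictures are saved under pics/ and viewed, at most 10 in all, crops included, and the job is handed in when it is done.

```bash
mkdir -p pics; ls; python3 - <<'E'
from station import arm
import cv2,numpy as np
ims=[]
for n in("top","side"):
    p,d=arm.get_image(n); np.savez(f"{n}.npz",p=p,d=d)
    cv2.imwrite(f"pics/{n}0.png",p[:,:,::-1])
    m=arm.camera_model(n); print(n,np.round(m["R"],3).tolist(),np.round(m["t"],3),m["fx"])
s=arm.state();print(s["time_s"],s["position"],np.round(s["tool_rot"],3).tolist(),arm.hold_point_z)
E
```

```text
pics
top [[-0.022, -1.0, 0.007], [-0.997, 0.021, -0.077], [0.077, -0.008, -0.997]] [-0.011  0.495  1.422] 373.41294192526783
side [[-0.694, -0.72, 0.009], [-0.533, 0.506, -0.679], [0.484, -0.476, -0.734]] [0.353 0.336 1.199] 422.7660957341074
0.1 [ 0.14022794 -0.53156342  0.230762  ] [[0.967, 0.255, -0.0], [0.255, -0.967, 0.001], [0.0, -0.001, -1.0]] 0.0187
```

View pics/top0.png

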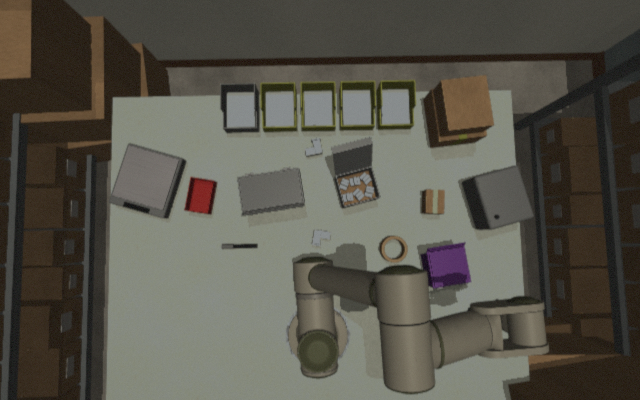

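View pics/side0.png

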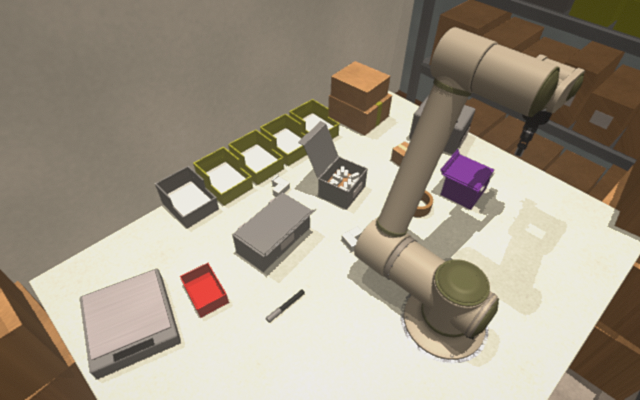

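The top view shows the long box, shut, at about (271,191), and the short box, open, at (355,188) with its lid at (352,158). Look-alikes are the purple shut box at (447,266), the dark grey unit at (497,198), the scale at (148,180) and the bins along the top row. By the description, the choice is (355,188) for the short box and (271,191) for the long one.

```bash
cat > h.py <<'E'
from station import arm
import numpy as np,cv2
def cloud(n,d):
    m=arm.camera_model(n);v,u=np.mgrid[:400,:640]
    c=np.stack([(u-m["cx"])/m["fx"]*d,(v-m["cy"])/m["fy"]*d,d],-1)
    return (c-m["t"])@m["R"]
def rect(P):
    r=cv2.minAreaRect(P[:,:2].astype(np.float32)*1000);return np.round(cv2.boxPoints(r),0).tolist(),np.round(r[0],1),np.round(r[1],1),round(r[2],1)
E
python3 - <<'E'
from h import *
p,d=arm.get_image("top");W=cloud("top",d);Z=W[...,2]
for t in("long_box","short_box","long_lid","short_lid","tape","elbow_a","carton","marker","red_tray"):
    for r in arm.cut_out("top",t)[:4]:
        m=r["pixels"]&(d>0);P=W[m]
        print(t,round(r["score"],2),np.round(r["uv"]),m.sum(),np.round(np.median(P,0),3),"zmax",np.round(np.percentile(P[:,2],[2,50,98]),3))
        if t in("long_lid","long_box"):
            q=P[P[:,2]>.07];print(rect(q) if len(q) else'')
        if t in("short_box","short_lid"):
            for a,b in((.06,.1),(.1,.3)):
                q=P[(P[:,2]>a)&(P[:,2]<b)];print(a,rect(q) if len(q)>3 else'')
c=cv2.resize(p[125:260,225:405],None,fx=4,fy=4)
cv2.imwrite("pics/crop1.png",c[:,:,::-1])
E
```

```text
long_box 0.56 [268. 190.] 2478 [0.538 0.159 0.098] zmax [0.09  0.098 0.112]
([[449.0, 266.0], [480.0, 37.0], [631.0, 57.0], [600.0, 286.0]], array([540.2, 161.5]), array([152.3, 230.6]), 7.7)
short_box 0.79 [444. 267.] 1794 [ 0.255 -0.47   0.097] zmax [0.002 0.097 0.112]
0.06 ([[168.0, -419.0], [188.0, -561.0], [329.0, -541.0], [308.0, -399.0]], array([ 248.3, -480.2]), array([141.7, 143. ]), 8.1)
0.1 ([[177.0, -422.0], [199.0, -559.0], [342.0, -536.0], [320.0, -399.0]], array([ 259.4, -479.3]), array([144.6, 138.8]), 9.2)
short_box 0.62 [353. 175.] 2418 [ 0.603 -0.148  0.087] zmax [0.025 0.087 0.216]
0.06 ([[476.0, -106.0], [509.0, -242.0], [634.0, -212.0], [600.0, -75.0]], array([ 554.8, -158.6]), array([128.1, 140.5]), 13.7)
0.1 ([[595.0, -77.0], [628.0, -212.0], [704.0, -194.0], [672.0, -59.0]], array([ 649.6, -135.4]), array([ 78.2, 139. ]), 13.4)
long_lid 0.67 [271. 190.] 2573 [0.538 0.159 0.098] zmax [0.001 0.098 0.112]
([[449.0, 265.0], [480.0, 37.0], [630.0, 57.0], [599.0, 286.0]], array([539.7, 161.4]), array([151.5, 230.6]), 7.8)
long_lid 0.53 [354. 153.] 1210 [ 0.648 -0.1
[... 594 characters left out ...]
20.0], [192.0, -560.0], [329.0, -541.0], [309.0, -401.0]], array([ 250.7, -480.4]), array([137.6, 141.7]), 7.9)
0.1 ([[177.0, -422.0], [199.0, -558.0], [342.0, -535.0], [320.0, -399.0]], array([ 259.3, -478.8]), array([144.6, 137.8]), 9.2)
tape 0.67 [402. 250.] 376 [ 0.318 -0.302  0.042] zmax [-0.004  0.042  0.05 ]
elbow_a 0.66 [318. 235.] 192 [ 0.371 -0.014  0.029] zmax [0.002 0.029 0.035]
elbow_a 0.49 [313. 148.] 194 [ 0.705 -0.006  0.028] zmax [0.001 0.028 0.034]
carton 0.93 [432. 201.] 588 [ 0.49  -0.447  0.058] zmax [-0.003  0.058  0.064]
marker 0.49 [239. 244.] 152 [0.339 0.289 0.015] zmax [0.005 0.015 0.021]
red_tray 0.91 [201. 199.] 922 [0.537 0.445 0.005] zmax [-0.004  0.005  0.052]
```

View pics/crop1.png

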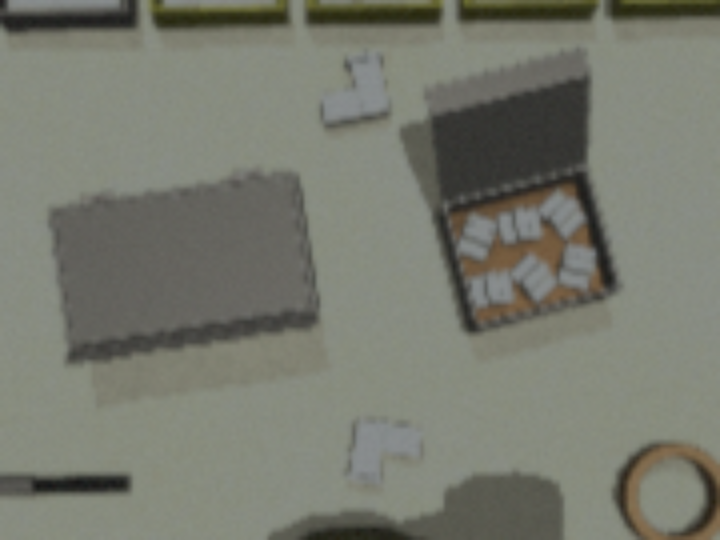

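```bash
python3 -m jog '[0,0.9,-0.2,-0.35,0,0,0, 0,0.9,-0.35,-0.35,0,0,0, 0,0.9,-0.35,-0.35,0,0,0, 0,0.9,-0.35,-0.35,0,0,0, 0,0.9,-0.35,-0.35,0,0,0, 0,0.9,-0.35,-0.35,0,0,0, 0,0.9,-0.35,-0.35,0,0,0, 0,0.9,-0.35,-0.35,0,0,0, 0,0.9,-0.35,-0.35,0,0,0, 0,0.9,-0.35,-0.35,0,0,0, 0,0.9,-0.35,0,0,0,0, 0,0.9,-0.35,0,0,0,0]'; python3 -c "
from station import arm;s=arm.state();print(s['joints'],s['position'],s['tool_rot'])"
```

```text
time_s: 1.8
position: [0.3291, -0.3979, 0.3016]
tool_rot: [[0.967, 0.255, 0.0], [0.255, -0.967, -0.001], [0.0, 0.001, -1.0]]
wrist_force: [0.9, -0.3, 0.6]
opening: -0.0002
grasp_force: 0.0
[-1.10941056e+00  2.78467643e-01  1.24816251e+00 -1.02711784e-06
  1.61435583e+00  2.03560448e-01] [ 0.32905532 -0.3979169   0.30159866] [[ 9.66946756e-01  2.54978231e-01  2.69163728e-04]
 [ 2.54978344e-01 -9.66946611e-01 -5.43690285e-04]
 [ 1.21637768e-04  5.94350479e-04 -9.99999816e-01]]
```

```bash
python3 -m jog '[0,0.9,-0.35,0,0,0,0, 0,0.9,-0.35,0,0,0,0, 0,0.9,-0.35,0,0,0,0, 0,0.9,-0.35,0,0,0,0, 0,0.9,-0.35,0,0,0,0, 0,0.9,-0.35,0,0,0,0, 0,0.9,-0.35,0,0,0,0, 0,0.9,-0.35,0,0,0,0, 0,0.9,-0.35,0,0,0,0, 0,0.9,-0.35,0,0,0,0, 0,0.9,-0.35,0,0,0,0, 0,0.9,-0.35,0,0,0,0]'; python3 -c "
from station import arm;s=arm.state();print(s['joints'],s['position'],s['tool_rot'])"
```

```text
time_s: 3.0
position: [0.5165, -0.2616, 0.3013]
tool_rot: [[0.967, 0.255, -0.0], [0.255, -0.967, 0.0], [-0.0, -0.0, -1.0]]
wrist_force: [-0.7, -0.7, 0.2]
opening: -0.0002
grasp_force: 0.0
[-6.73216133e-01  3.96538657e-01  1.07220216e+00  1.21799392e-05
  1.67292699e+00  6.39835894e-01] [ 0.51647128 -0.26159281  0.30129774] [[ 9.66967099e-01  2.54901212e-01 -5.12010279e-05]
 [ 2.54901214e-01 -9.66967098e-01  5.63307086e-05]
 [-3.51509435e-05 -6.75211460e-05 -9.99999997e-01]]
```

```bash
python3 -m jog '[0,0.94,-0.36,0,0,0,0, 0,0.94,-0.36,0,0,0,0, 0,0.94,-0.36,0,0,0,0, 0,0.94,-0.36,0,0,0,0, 0,0.94,-0.36,0,0,0,0, 0,0.94,-0.36,0,0,0,0, 0,0.94,-0.36,0,0,0,0, 0,0.94,-0.36,0,0,0,0, 0,0.94,-0.36,0,0,0,0, 0,0.94,-0.36,0,0,0,0, 0,0.94,-0.36,0,0,0,0, 0,0.94,-0.36,0,0,0,0]'; python3 - <<'E'
from h import *
s=arm.state();print(s['joints'].tolist() if hasattr(s['joints'],'tolist') else s['joints'],s['position'])
p,d=arm.get_image("side");cv2.imwrite("pics/s1.png",cv2.resize(p[60:300,200:560],None,fx=2,fy=2)[:,:,::-1])
E
```

```text
time_s: 4.2
position: [0.7126, -0.1205, 0.3012]
tool_rot: [[0.967, 0.255, -0.0], [0.255, -0.967, 0.0], [-0.0, -0.0, -1.0]]
wrist_force: [0.6, -0.0, 0.6]
opening: 0.0003
grasp_force: 0.0
[-0.33086005252685424, 0.7050172899149719, 0.5266989079131784, -2.82478473851279e-05, 1.9100638575894977, 0.9821776078059127] [ 0.71259547 -0.12053562  0.30120327]
```

View pics/s1.png

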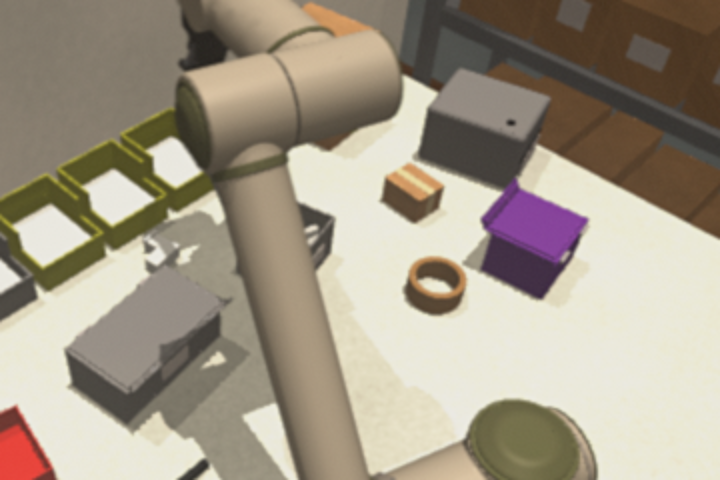

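The side view shows the arm hiding the short box. The jog readings put the closed tip behind the lid at z = 0.30, so I go down and push forward.

```bash
python3 -m jog '[0,0,0,0.9,0,0,0, 0,0,0,0.9,0,0,0, 0,0,0,0.9,0,0,0, 0,0,0,0.9,0,0,0, 0,0,0,0.9,0,0,0, 0,0,0,0.9,0,0,0, 0,0,0,0.1,0,0,0, 0,0,0,0,0,0,0]'
```

```text
time_s: 5.05
position: [0.7119, -0.1212, 0.1914]
tool_rot: [[0.967, 0.255, -0.0], [0.255, -0.967, 0.0], [-0.0, -0.0, -1.0]]
wrist_force: [-0.7, 0.5, 0.6]
opening: 0.0003
grasp_force: 0.0
```

```bash
python3 -m jog '[0,-0.5,0,0,0,0,0, 0,-0.5,0,0,0,0,0, 0,-0.55,0,0,0,0,0, 0,-0.55,0,0,0,0,0, 0,-0.55,0,0,0,0,0, 0,-0.55,0,0,0,0,0, 0,-0.55,0,0,0,0,0, 0,-0.55,0,0,0,0,0, 0,-0.55,0,0,0,0,0, 0,-0.55,0,0,0,0,0, 0,-0.55,0,0,0,0,0, 0,-0.55,0,0,0,0,0]'
```

```text
time_s: 6.25
position: [0.5863, -0.1546, 0.1929]
tool_rot: [[0.967, 0.255, 0.002], [0.255, -0.967, -0.001], [0.002, 0.002, -1.0]]
wrist_force: [0.5, 0.0, 0.5]
opening: -0.0001
grasp_force: 0.0
```

```bash
python3 -m jog '[0,-0.3,0,0,0,0,0, 0,0,0,-0.9,0,0,0, 0,0,0,-0.9,0,0,0, 0,0,0,-0.9,0,0,0, 0,0,0,-0.9,0,0,0, 0,0,0,-0.9,0,0,0]'; python3 - <<'E'
from h import *
s=arm.state();print(list(s['joints']),s['position'])
p,d=arm.get_image("wrist");cv2.imwrite("pics/w1.png",p[:,:,::-1])
W=cloud("wrist",d);m=d>0
M=W[m];x=np.array([.9715,.237]);y=np.array([-.237,.9715]);r=M[:,:2]-[.5508,-.1598]
a,b=r@x,r@y;k=(abs(b)<.06)
for lo in np.arange(-.12,.16,.02):
    q=k&(a>lo)&(a<lo+.02);print(round(lo,2),q.sum(),np.round(np.percentile(M[q,2],[5,50,95]),3) if q.sum() else'')
E
```

```text
time_s: 6.85
position: [0.5807, -0.1558, 0.2831]
tool_rot: [[0.967, 0.255, 0.002], [0.255, -0.967, -0.001], [0.001, 0.001, -1.0]]
wrist_force: [-0.5, -0.6, -0.9]
opening: 0.0001
grasp_force: 0.0
[np.float64(-0.458770065634323), np.float64(0.4449964999768314), np.float64(1.044858045417212), np.float64(4.4349734686476984e-05), np.float64(1.6499849645578866), np.float64(0.8541323077376531)] [ 0.58069865 -0.15575378  0.283094  ]
-0.12 0 
-0.1 38 [0.113 0.114 0.116]
-0.08 943 [0.097 0.108 0.115]
-0.06 1241 [0.1   0.101 0.102]
-0.04 1763 [0.1   0.101 0.102]
-0.02 1856 [0.1   0.101 0.102]
0.0 1976 [0.1   0.101 0.103]
0.02 14790 [0.101 0.346 0.369]
0.04 32818 [0.102 0.363 0.379]
0.06 2482 [0.002 0.038 0.098]
0.08 1436 [0.002 0.003 0.005]
0.1 1506 [0.002 0.003 0.005]
0.12 1557 [0.002 0.003 0.005]
0.14 1643 [0.002 0.003 0.005]
0.16 1702 [0.002 0.003 0.005]
```

View pics/w1.png

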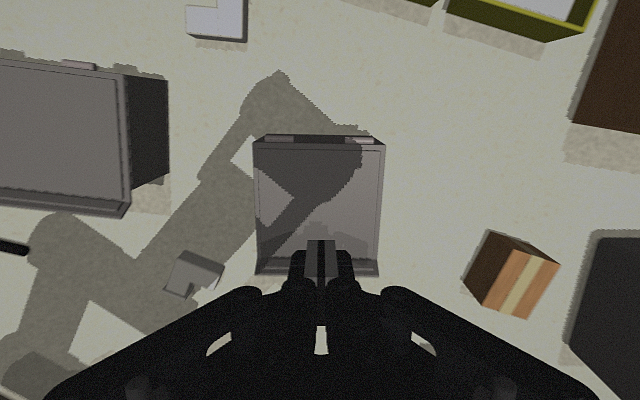

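The wrist view shows the short lid flat and shut, with its lip at about (316,268); the depth gives the lid at z = 0.10. Next I check whether the tilted pose under the long lip is reachable.

```bash
python3 - <<'E'
import numpy as np
J=np.array([[-1.528,.381,1.297,1.464],[-1.10941,.278468,1.248163,1.614356],[-.673216,.396539,1.072202,1.672927],[-.33086,.705017,.526699,1.910064],[-.45877,.444996,1.044858,1.649985]])
X=np.array([[.14022794,-.53156342,.230762],[.32905532,-.3979169,.30159866],[.51647128,-.26159281,.30129774],[.71259547,-.12053562,.30120327],[.58069865,-.15575378,.283094]])
q1=J[:,0];r=X[:,0]*np.cos(q1)+X[:,1]*np.sin(q1);l=-X[:,0]*np.sin(q1)+X[:,1]*np.cos(q1);print(l)
A=J[:,1];B=A+J[:,2];o=np.ones(5);z=0*o
M=np.block([[np.c_[np.sin(A),np.sin(B),-np.cos(B),o,z]],[np.c_[np.cos(A),np.cos(B),np.sin(B),z,o]]])
k,res,rk,sv=np.linalg.lstsq(M,np.r_[r,X[:,2]],rcond=None);print(k,res,rk,sv)
M2=M[:,[0,1,4]];k2,res,rk,_=np.linalg.lstsq(M2,np.r_[r,X[:,2]],rcond=None);print(k2,res)
a,b,h=k2
from math import *
for L in(.2,.25,.3):
  for al in(20,30,40,50):
    for tr,tz in((.475,.07),(.475,.2),(.62,.23)):
      w=tr-L*cos(radians(al));zz=tz+L*sin(radians(al))-(h+L)
      c3=(w*w+zz*zz-a*a-b*b)/(2*a*b)
      if abs(c3)>1: print(L,al,tr,tz,'x');continue
      q3=acos(c3);q2=atan2(w,zz)-atan2(b*sin(q3),a+b*cos(q3));q5=radians(90+al)-q2-q3
      print(L,al,tr,tz,np.round([q2,q3,q5],2),'OK' if -.89<q2<2.33 and .22<q3<2.48 and .17<q5<2.85 else 'bad')
E
```

```text
[0.11735753 0.11749945 0.11750304 0.11749311 0.11751135]
[ 0.53678946  0.35161683 -0.10379511 -0.00071967 -0.12650829] [4.41444176e-07] 5 [3.84833617 3.15414014 0.429209   0.22671565 0.07802807]
[ 0.58233551  0.34161911 -0.26867755] [0.00077014]
0.2 20 0.475 0.07 [ 0.38  2.55 -1.01] bad
0.2 20 0.475 0.2 [ 0.08  2.28 -0.44] bad
0.2 20 0.62 0.23 [ 0.26  1.92 -0.26] bad
0.2 30 0.475 0.07 [ 0.3   2.46 -0.66] bad
0.2 30 0.475 0.2 [ 0.06  2.18 -0.15] bad
0.2 30 0.62 0.23 [0.26 1.82 0.02] bad
0.2 40 0.475 0.07 [ 0.26  2.35 -0.35] bad
0.2 40 0.475 0.2 [0.06 2.08 0.13] bad
0.2 40 0.62 0.23 [0.27 1.71 0.29] OK
0.2 50 0.475 0.07 [ 0.24  2.25 -0.05] bad
0.2 50 0.475 0.2 [0.08 1.98 0.39] OK
0.2 50 0.62 0.23 [0.29 1.6  0.56] OK
0.25 20 0.475 0.07 [ 0.49  2.75 -1.32] bad
0.25 20 0.475 0.2 [ 0.07  2.45 -0.6 ] bad
0.25 20 0.62 0.23 [ 0.23  2.09 -0.4 ] bad
0.25 30 0.475 0.07 [ 0.34  2.61 -0.86] bad
0.25 30 0.475 0.2 [ 0.02  2.32 -0.25] bad
0.25 30 0.62 0.23 [ 0.21  1.97 -0.09] bad
0.25 40 0.475 0.07 [ 0.26  2.48 -0.47] bad
0.25 40 0.475 0.2 [0.01 2.19 0.06] bad
0.25 40 0.62 0.23 [0.22 1.84 0.21] OK
0.25 50 0.475 0.07 [ 0.22  2.35 -0.13] bad
0.25 50 0.475 0.2 [0.03 2.07 0.35] OK
0.25 50 0.62 0.23 [0.25 1.7  0.5 ] OK
0.3 20 0.475 0.07 x
0.3 20 0.475 0.2 [ 0.08  2.62 -0.78] bad
0.3 20 0.62 0.23 [ 0.22  2.25 -0.55] bad
0.3 30 0.475 0.07 [ 0.43  2.79 -1.13] bad
0.3 30 0.475 0.2 [-0.    2.46 -0.36] bad
0.3 30 0.62 0.23 [ 0.18  2.11 -0.19] bad
0.3 40 0.475 0.07 [ 0.27  2.61 -0.61] bad
0.3 40 0.475 0.2 [-0.03  2.3  -0.  ] bad
0.3 40 0.62 0.23 [0.17 1.96 0.14] bad
0.3 50 0.475 0.07 [ 0.21  2.44 -0.21] bad
0.3 50 0.475 0.2 [-0.01  2.15  0.3 ] OK
0.3 50 0.62 0.23 [0.2  1.8  0.44] OK
```

```bash
python3 -m jog '[0,-0.25,-1,0,0,0,0, 0,-0.25,-1,0,0,0,0, 0,-0.25,-1,0,0,0,0, 0,-0.25,-1,0,0,0,0, 0,-0.25,-1,0,0,0,0, 0,-0.25,-1,0,0,0,0, 0,-0.25,-1,0,0,0,0, 0,-0.25,-1,0,0,0,0, 0,0,-1,0,0,0.09,0, 0,0,-1,0,0,0.09,0, 0,0,-1,0,0,0.09,0, 0,0,0,0,0,0,0]'; python3 - <<'E'
from station import arm
import numpy as np
np.set_printoptions(precision=4,suppress=True)
s=arm.state();q=np.array(s['joints']);R=np.array(s['tool_rot']);x=np.array(s['position']);print(q,x,R.tolist())
k=[.53679,.351617,-.103795,-.00072,-.126508]
A=q[1];B=q[1]+q[2]
r=k[0]*np.sin(A)+k[1]*np.sin(B)-k[2]*np.cos(B)+k[3];z=k[0]*np.cos(A)+k[1]*np.cos(B)+k[2]*np.sin(B)+k[4]
c,s_=np.cos(q[0]),np.sin(q[0]);W=np.array([c*r-s_*.1175,s_*r+c*.1175,z])
# x = W + [0,0,L] + L*R[:,2]
e=R[:,2]+[0,0,1];print("L",(x-W)@e/(e@e),"resid",x-W-e*((x-W)@e/(e@e)))
E
```

```text
time_s: 8.1
position: [0.4821, 0.0491, 0.2803]
tool_rot: [[0.881, 0.256, 0.398], [0.232, -0.967, 0.107], [0.412, -0.002, -0.911]]
wrist_force: [0.3, 0.4, 0.7]
opening: 0.0001
grasp_force: 0.0
[-0.2576  0.0538  1.6586  0.2361  1.0673  0.9784] [0.4821 0.0491 0.2803] [[0.8810058865799228, 0.2559551143567127, 0.39788893833099487], [0.23248437888279597, -0.9666869152345462, 0.10708604712938961], [0.4120432518401493, -0.0018404751993508833, -0.9111624285845176]]
L 0.25774048852609777 resid [-0.0001 -0.      0.0003]
```

```bash
cat > ik.py <<'E'
import numpy as np
K=[.53679,.351617,-.103795];L=.25774;H=-.126508+L
D=np.hypot(K[1],K[2]);ph=np.arctan2(K[2],K[1])
# forearm: r=b sinB - d cosB = D sin(B-ph), z=b cosB + d sinB = D cos(B-ph)
def ik(x,R):
    w=x-L*R[:,2];rr=np.hypot(w[0],w[1]);
    if rr<.12:return None
    r=np.sqrt(rr**2-.1175**2);q1=np.arctan2(w[1],w[0])-np.arctan2(.1175,r);z=w[2]-H
    c=(r*r+z*z-K[0]**2-D*D)/(2*K[0]*D)
    if abs(c)>1:return None
    g=np.arccos(c);q3=g+ph;q2=np.arctan2(r,z)-np.arctan2(D*np.sin(g),K[0]+D*np.cos(g))
    B=q2+q3;c1,s1,cB,sB=np.cos(q1),np.sin(q1),np.cos(B),np.sin(B)
    F=np.array([[c1,-s1,0],[s1,c1,0],[0,0,1]])@np.array([[cB,0,sB],[0,1,0],[-sB,0,cB]])
    M=F.T@R;v=M[:,2];q5=np.arccos(v[2]);q4=np.arctan2(v[1],v[0])
    q6=np.arctan2(M[2,1],-M[2,0])-np.pi/2
    if q4<-1.42:q4+=2*np.pi
    return np.array([q1,q2,q3,q4,q5,(q6+np.pi)%(2*np.pi)-np.pi])
LO=np.array([-3.11,-.89,.22,-1.42,.17,-2.88]);HI=np.array([3.11,2.33,2.48,4.56,2.85,2.88])
yaw=np.radians(7.7);BX=np.array([np.cos(yaw),np.sin(yaw),0]);BY=np.array([-np.sin(yaw),np.cos(yaw),0]);BO=np.array([.5507,.1632,0])
def box(x,y,z):return BO+BX*x+BY*y+[0,0,z]
def tool(el,az,roll=0):
    e,a=np.radians([el,az]);f=BX*np.cos(a)+BY*np.sin(a)
    z=f*np.cos(e)-np.array([0,0,np.sin(e)]);x=f*np.sin(e)+np.array([0,0,np.cos(e)])
    return np.c_[x,np.cross(z,x),z]
E
python3 - <<'E'
from ik import *
np.set_printoptions(precision=2,suppress=True)
from station import arm
s=arm.state();print(ik(np.array(s['position']),np.array(s['tool_rot'])),s['joints'])
for el in(35,45,55):
  for az in(-90,-60,-45,-30,0,30,45,60,90):
    o=[]
    for p in((-.08,0,.07),(-.05,0,.16),(.06,0,.22)):
        q=ik(box(*p),tool(el,az));o.append('x' if q is None else str(q)+('' if (q>LO).all() and (q<HI).all() else '!'))
    print(el,az,*o)
E
```

```text
[-0.26  0.05  1.66  0.24  1.07  0.98] [-0.26  0.05  1.66  0.24  1.07  0.98]
35 -90 [ 0.48  0.74  1.55 -0.9   1.4  -2.38] [ 0.46  0.64  1.41 -0.89  1.54 -2.57] [ 0.41  0.73  1.02 -0.92  1.69 -2.84]
35 -60 [ 0.5   0.64  1.85 -1.28  1.01 -2.36] [ 0.48  0.5   1.71 -1.14  1.09 -2.67] [ 0.41  0.55  1.37 -1.04  1.17 -2.97]!
35 -45 [ 0.46  0.6   2.    4.69  0.82 -2.25]! [ 0.44  0.44  1.86 -1.33  0.84 -2.67] [ 0.37  0.47  1.53 -1.11  0.89 -3.05]!
35 -30 [ 0.37  0.58  2.14  4.21  0.7  -2.02] [ 0.35  0.37  1.99  4.66  0.59 -2.6 ]! [ 0.3   0.4   1.66 -1.19  0.6   3.14]!
35 0 [ 0.03  0.57  2.35  3.01  0.74 -1.54] [ 0.04  0.29  2.16  2.85  0.28 -1.35] [0.06 0.31 1.81 0.82 0.08 0.71]!
35 30 [-0.32  0.57  2.31  1.97  0.83 -1.27] [-0.28  0.31  2.12  1.57  0.72 -0.65] [-0.17  0.34  1.77  1.24  0.69 -0.14]
35 45 [-0.39  0.57  2.19  1.55  0.91 -1.1 ] [-0.35  0.36  2.02  1.3   0.95 -0.63] [-0.24  0.4   1.67  1.14  0.98 -0.23]
35 60 [-0.41  0.59  2.05  1.23  1.05 -0.99] [-0.37  0.42  1.9   1.1   1.16 -0.64] [-0.27  0.47  1.54  1.04  1.23 -0.3 ]
35 90 [-0.35  0.67  1.75  0.83  1.39 -0.94] [-0.32  0.55  1.6
[... 1507 characters left out ...]
-30 [ 0.25  0.44  2.   -1.09  0.4  -3.1 ]! [ 0.25  0.3   1.82 -0.64  0.61  2.66] [ 0.22  0.39  1.46 -0.46  0.83  2.42]
55 0 [0.05 0.4  2.11 1.17 0.05 0.33]! [0.05 0.24 1.92 0.13 0.37 1.39] [0.07 0.33 1.56 0.06 0.64 1.47]
55 30 [-0.16  0.41  2.09  1.17  0.47 -0.27] [-0.14  0.25  1.9   0.72  0.67  0.27] [-0.07  0.35  1.53  0.53  0.86  0.57]
55 45 [-0.22  0.43  2.03  1.    0.67 -0.38] [-0.19  0.29  1.84  0.74  0.86  0.  ] [-0.12  0.38  1.47  0.61  1.04  0.28]
55 60 [-0.25  0.46  1.94  0.86  0.85 -0.48] [-0.22  0.34  1.76  0.71  1.05 -0.2 ] [-0.15  0.44  1.38  0.63  1.23  0.05]
55 90 [-0.23  0.55  1.74  0.62  1.18 -0.7 ] [-0.21  0.45  1.56  0.58  1.4  -0.52] [-0.15  0.56  1.15  0.58  1.61 -0.32]
```

```bash
cat > step.py <<'E'
from ik import *
from scipy.spatial.transform import Rotation as T
from station import arm
import sys
np.set_printoptions(precision=2,suppress=True)
s=arm.state();x=np.array(s['position']);R=np.array(s['tool_rot']);G=tool(40,35)
b=x-BO;print("box pos mm",1e3*np.array([b@BX,b@BY,b[2]]),"rotvec",T.from_matrix(R.T@G).as_rotvec()/(np.pi/2))
for a in sys.argv[1:]:
    p=box(*[float(v)/1e3 for v in a.split(',')]);q=ik(p,G);print(a,"units",R.T@(p-x)/.02,"after rot",G.T@(p-x)/.02,q,((q>LO)&(q<HI)).all());x=p
E
python3 step.py -- 2>/dev/null || true; python3 step.py -150,0,200 -125,0,62 -79,0,62 -60,0,150 0,0,200 80,0,203
```

```text
box pos mm [ -83.3  -103.9   280.32] rotvec [ 0.19  0.28 -0.25]
box pos mm [ -83.3  -103.9   280.32] rotvec [ 0.19  0.28 -0.25]
-150,0,200 units [-4.09 -5.56  2.57] after rot [-2.92 -6.17  2.77] [-0.44  0.04  2.21  1.15  0.89 -0.39] True
-125,0,62 units [-1.71  0.17  6.8 ] after rot [-4.63  0.72  5.22] [-0.39  0.53  2.37  1.8   0.79 -1.26] True
-79,0,62 units [2.08 0.29 0.94] after rot [1.21 1.32 1.44] [-0.31  0.54  2.23  1.74  0.74 -1.08] True
-60,0,150 units [ 2.67  0.11 -3.62] after rot [ 3.87  0.54 -2.23] [-0.28  0.31  2.08  1.34  0.74 -0.52] True
0,0,200 units [ 3.74  0.37 -1.05] after rot [3.49 1.72 0.28] [-0.22  0.29  1.86  1.13  0.77 -0.17] True
80,0,203 units [3.68 0.5  1.5 ] after rot [2.22 2.29 2.41] [-0.16  0.4   1.66  1.05  0.77 -0.01] True
```

```bash
python3 -m jog '[0,-0.58,-0.8,0.37,0,0,0, 0,-0.58,-0.8,0.37,0,0,0, 0,-0.58,-0.8,0.37,0,0,0, 0,-0.58,-0.8,0.37,0,0,0, 0,-0.58,-0.8,0.37,0,0,0, 0,-0.58,-0.8,0.37,0,0,0, 0,-0.58,-0.8,0.37,0,0,0, 0,0,0,0,0.038,0.056,-0.05, 0,0,0,0,0.038,0.056,-0.05, 0,0,0,0,0.038,0.056,-0.05, 0,0,0,0,0.038,0.056,-0.05, 0,0,0,0,0.038,0.056,-0.05]' && python3 step.py -125,0,62 -79,0,62
```

```text
time_s: 9.3
position: [0.4034, 0.1445, 0.1976]
tool_rot: [[0.641, 0.566, 0.518], [0.405, -0.823, 0.399], [0.652, -0.046, -0.757]]
wrist_force: [-0.2, -0.4, 0.3]
opening: -0.0
grasp_force: 0.0
box pos mm [-148.47    1.2   197.55] rotvec [ 0.04  0.1  -0.08]
-125,0,62 units [-3.63  0.9   5.77] after rot [-4.6   0.72  5.07] [-0.39  0.53  2.37  1.8   0.79 -1.26] True
-79,0,62 units [1.59 1.04 1.3 ] after rot [1.21 1.32 1.44] [-0.31  0.54  2.23  1.74  0.74 -1.08] True
```

```bash
python3 -m jog '[0,0,0,0,0.013,0.033,-0.027, 0,0,0,0,0.013,0.033,-0.027, 0,0,0,0,0.013,0.033,-0.027, 0,-0.57,0.09,0.63,0,0,0, 0,-0.57,0.09,0.63,0,0,0, 0,-0.57,0.09,0.63,0,0,0, 0,-0.57,0.09,0.63,0,0,0, 0,-0.57,0.09,0.63,0,0,0, 0,-0.57,0.09,0.63,0,0,0, 0,0,0,0,0,0,0]' && python3 step.py -125,0,62 -79,0,62; python3 - <<'E'
from h import *
p,d=arm.get_image("wrist");cv2.imwrite("pics/w2.png",p[:,:,::-1])
W=cloud("wrist",d);z=W[...,2]
k=(d>0)&(z>.095)&(z<.125)&(W[...,0]<.65)&(W[...,1]>.02)&(W[...,1]<.3);M=W[k]
from ik import BX,BY,BO
a=(M-BO)@BX*1e3;b=(M-BO)@BY*1e3
for lo in range(-100,120,20):
    q=(b>lo)&(b<lo+20)
    if q.sum()>20: print(lo,q.sum(),"front edge",np.round(np.percentile(a[q],[1,5]),1),"rear",np.round(np.percentile(a[q],99),1),np.round(np.percentile(M[q,2],[10,50,99]),3))
E
```

```text
time_s: 10.3
position: [0.4207, 0.1452, 0.0945]
tool_rot: [[0.483, 0.669, 0.565], [0.431, -0.743, 0.511], [0.762, -0.004, -0.648]]
wrist_force: [-0.8, -0.1, 0.2]
opening: 0.0001
grasp_force: 0.0
box pos mm [-131.24   -0.41   94.53] rotvec [ 0.    0.   -0.01]
-125,0,62 units [-1.06  0.16  1.26] after rot [-1.07  0.16  1.25] [-0.39  0.53  2.37  1.8   0.79 -1.26] True
-79,0,62 units [1.23 1.3  1.45] after rot [1.21 1.32 1.44] [-0.31  0.54  2.23  1.74  0.74 -1.08] True
-100 6863 front edge [-83.8 -82.3] rear 53.6 [0.099 0.099 0.114]
-80 6182 front edge [-83.7 -82.1] rear 53.7 [0.099 0.099 0.114]
-60 5717 front edge [-150.8  -83.1] rear 53.7 [0.099 0.099 0.124]
-40 5566 front edge [-169.1 -163.7] rear 53.4 [0.099 0.099 0.124]
-20 6262 front edge [-159.5 -152.1] rear 53.0 [0.099 0.1   0.125]
0 4645 front edge [-187.7 -142.4] rear 53.9 [0.099 0.099 0.124]
20 3841 front edge [-83.6 -81.9] rear 53.7 [0.099 0.099 0.114]
40 3527 front edge [-83.8 -81.9] rear 53.3 [0.099 0.099 0.113]
60 3252 front edge [-83.7 -81.9] rear 54.0 [0.099 0.099 0.113]
80 2992 front edge [-83.7 -81.8] rear 54.2 [0.099 0.099 0.113]
100 1176 front edge [-83.8 -82.7] rear 54.4 [0.096 0.099 0.114]
```

View pics/w2.png

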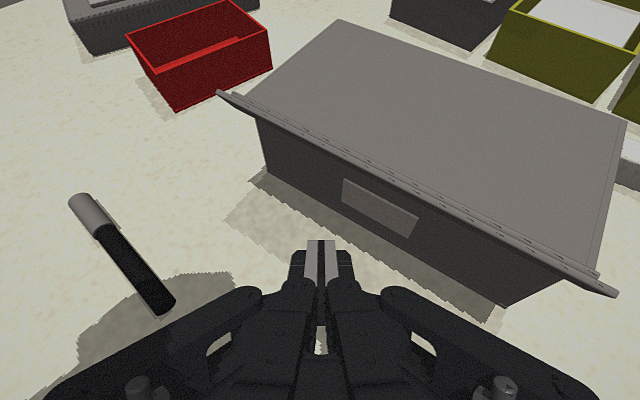

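The wrist view shows the closed fingertip at (320,245) in front of the middle of the lip line, which runs from (220,95) to (615,293). I go down and slide it in under the lip.

```bash
python3 -m jog '[0,-0.35,0.05,0.42,0,0,0, 0,-0.35,0.05,0.42,0,0,0, 0,-0.36,0.05,0.42,0,0,0, 0,0,0,0,0,0,0, 0,0.31,0.34,0.37,0,0,0, 0,0.31,0.34,0.37,0,0,0, 0,0.31,0.34,0.37,0,0,0, 0,0.31,0.34,0.37,0,0,0, 0,0,0,0,0,0,0]' && python3 step.py -76,0,90 -73,0,110; python3 - <<'E'
from ik import *
# path of TCP: corner C = TCP+(12.7,8.4); hinge (63,90), rho 125
import json
G=tool(40,35);p=None
for f in range(0,108,6):
    c=np.radians(f);C=np.array([63-125*np.cos(c),90+125*np.sin(c)]);t=C-[12.7,8.4]
    if f==0: p=t; print(t); continue
    d=(BX*(t-p)[0]+np.array([0,0,1])*(t-p)[1])/20;print(f,np.round(t),np.round(G.T@d,2));p=t
E
```

```text
time_s: 11.25
position: [0.4742, 0.1523, 0.0645]
tool_rot: [[0.479, 0.669, 0.569], [0.433, -0.743, 0.51], [0.764, 0.002, -0.645]]
wrist_force: [0.0, -0.3, -0.1]
opening: 0.0003
grasp_force: 0.0
box pos mm [-77.31  -0.57  64.49] rotvec [ 0.01  0.   -0.  ]
-76,0,90 units [ 1.02  0.02 -0.77] after rot [ 1.02  0.01 -0.77] [-0.31  0.45  2.2   1.62  0.73 -0.9 ] True
-73,0,110 units [ 0.84  0.09 -0.55] after rot [ 0.85  0.09 -0.55] [-0.3   0.4   2.17  1.52  0.73 -0.77] True
[-74.7  81.6]
6 [-74.  95.] [ 0.52  0.02 -0.4 ]
12 [-72. 108.] [ 0.55  0.06 -0.35]
18 [-69. 120.] [ 0.57  0.1  -0.3 ]
24 [-64. 132.] [ 0.59  0.13 -0.25]
30 [-58. 144.] [ 0.6   0.17 -0.19]
36 [-51. 155.] [ 0.61  0.2  -0.13]
42 [-43. 165.] [ 0.61  0.24 -0.07]
48 [-33. 174.] [ 0.6   0.27 -0.01]
54 [-23. 183.] [0.58 0.29 0.05]
60 [-12. 190.] [0.56 0.31 0.12]
66 [ -1. 196.] [0.53 0.33 0.17]
72 [ 12. 200.] [0.5  0.35 0.23]
78 [ 24. 204.] [0.46 0.36 0.29]
84 [ 37. 206.] [0.42 0.37 0.34]
90 [ 50. 207.] [0.37 0.37 0.39]
96 [ 63. 206.] [0.32 0.37 0.43]
102 [ 76. 204.] [0.26 0.37 0.47]
```

```bash
python3 -m jog '[0,0.36,0.04,-0.23,0,0,0, 0,0.36,0.04,-0.23,0,0,0, 0,0.52,0.02,-0.4,0,0,0, 0,0.55,0.06,-0.35,0,0,0, 0,0.57,0.1,-0.3,0,0,0, 0,0.59,0.13,-0.25,0,0,0, 0,0.6,0.17,-0.19,0,0,0, 0,0.61,0.2,-0.13,0,0,0, 0,0.61,0.24,-0.07,0,0,0, 0,0.6,0.27,-0.01,0,0,0]' && python3 step.py; python3 - <<'E'
from h import *
p,d=arm.get_image("wrist");cv2.imwrite("pics/w3.png",p[:,:,::-1])
E
```

```text
time_s: 12.25
position: [0.5161, 0.1578, 0.1737]
tool_rot: [[0.482, 0.669, 0.566], [0.433, -0.744, 0.51], [0.762, -0.001, -0.648]]
wrist_force: [-0.6, 0.6, 0.3]
opening: 0.0003
grasp_force: 0.3
box pos mm [-34.96  -0.69 173.73] rotvec [ 0.01  0.   -0.01]
```

View pics/w3.png

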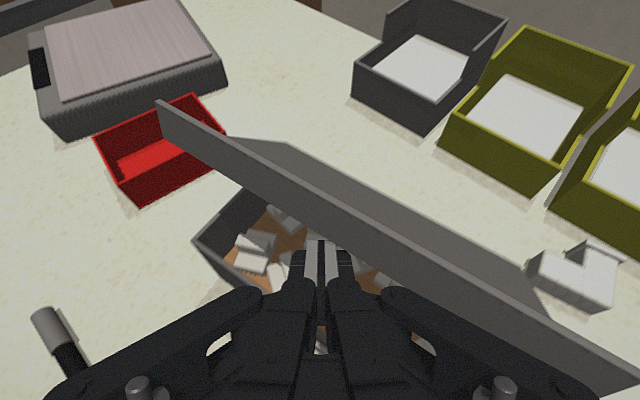

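The wrist view shows the long lid raised to about half way, resting on the fingertip at (320,250), with the contents visible. I continue over the top.

```bash
python3 -m jog '[0,0.58,0.29,0.05,0,0,0, 0,0.56,0.31,0.12,0,0,0, 0,0.53,0.33,0.17,0,0,0, 0,0.5,0.35,0.23,0,0,0, 0,0.46,0.36,0.29,0,0,0, 0,0.42,0.37,0.34,0,0,0, 0,0.37,0.37,0.39,0,0,0, 0,0.32,0.37,0.43,0,0,0, 0,0.26,0.37,0.47,0,0,0, 0,0,0,0,0,0,0, 0,0,0,0,0,0,0]' && python3 step.py
```

```text
time_s: 13.4
position: [0.6245, 0.1712, 0.2012]
tool_rot: [[0.483, 0.668, 0.566], [0.432, -0.744, 0.51], [0.762, -0.001, -0.648]]
wrist_force: [0.1, -0.8, 0.7]
opening: 0.0001
grasp_force: 0.0
box pos mm [ 74.24  -1.95 201.25] rotvec [ 0.01  0.   -0.01]
```

```bash
python3 -m jog '[0,0,0,-0.5,0,0,0, 0,0,0,-0.9,0,0,0, 0,0,0,-0.9,0,0,0, 0,0,0,-0.9,0,0,0, 0,0,0,-0.9,0,0,0, 0,0,0,-0.9,0,0,0, 0,0,0,-0.9,0,0,0, 0,0,0,-0.9,0,0,0, 0,0,0,-0.9,0,0,0, 0,0,0,0,0,0,0]' ; python3 - <<'E'
from h import *
p,d=arm.get_image("top");a,_=arm.get_image("side")
cv2.imwrite("pics/end.png",np.hstack([p[80:300,150:480],a[80:300,150:480]])[:,:,::-1])
W=cloud("top",d)
for t in("long_box","long_lid","short_box","short_lid","tape","elbow_a","carton","marker","red_tray"):
    for r in arm.cut_out("top",t)[:3]:
        m=r["pixels"]&(d>0);P=W[m];q=P[P[:,2]>.07]
        print(t,round(r["score"],2),np.round(np.median(P,0),3),rect(q) if len(q)>20 else'')
E
```

```text
time_s: 14.4
position: [0.5372, 0.0919, 0.3029]
tool_rot: [[0.481, 0.667, 0.569], [0.433, -0.745, 0.508], [0.763, 0.002, -0.647]]
wrist_force: [0.8, -0.3, 0.9]
opening: -0.0003
grasp_force: 0.0
long_box 0.69 [0.616 0.183 0.1  ] ([[475.0, 268.0], [506.0, 41.0], [706.0, 68.0], [675.0, 295.0]], array([590.5, 168.1]), array([201.8, 229.8]), 7.7)
long_lid 0.66 [0.649 0.176 0.174] ([[594.0, 285.0], [625.0, 57.0], [706.0, 68.0], [675.0, 296.0]], array([650. , 176.2]), array([ 81.6, 230. ]), 7.6)
short_box 0.93 [ 0.252 -0.466  0.097] ([[168.0, -420.0], [192.0, -562.0], [342.0, -537.0], [318.0, -395.0]], array([ 254.8, -478.4]), array([152.6, 143.5]), 9.6)
short_box 0.61 [ 0.538 -0.16   0.097] ([[450.0, -112.0], [485.0, -249.0], [632.0, -211.0], [597.0, -75.0]], array([ 541.1, -161.9]), array([151.9, 140.6]), 14.3)
short_lid 0.94 [ 0.257 -0.477  0.098] ([[176.0, -418.0], [195.0, -559.0], [340.0, -538.0], [320.0, -398.0]], array([ 257.6, -478.4]), array([145.8, 141.9]), 8.0)
short_lid 0.7 [ 0.537 -0.161  0.098] ([[451.0, -112.0], [484.0, -248.0], [627.0, -213.0], [594.0, -77.0]], array([ 538.8, -162.6]), array([147.3, 140.3]), 13.8)
tape 0.87 [ 0.318 -0.303  0.043] 
elbow_a 0.63 [ 0.712 -0.005  0.027] 
elbow_a 0.52 [ 0.491 -0.446  0.058] 
carton 0.59 [ 0.49  -0.444  0.058] 
marker 0.46 [0.339 0.289 0.014] 
red_tray 0.74 [0.537 0.444 0.005]
```

View pics/end.png

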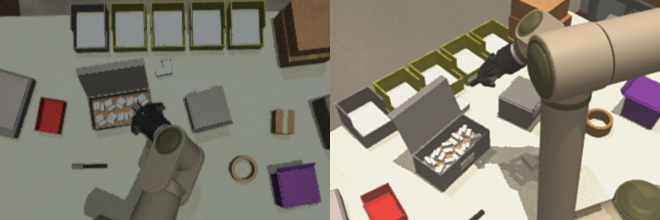

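The final picture shows the long box open, with its lid leaning back at (115,80) on the left. The short box is shut at (207,108), the bystanders that show stand where they were, and the gripper is clear.

```bash
python3 -c "
from station import arm;print(arm.sign_off())"
```

```text
the job is handed in; nothing more can be done
None
```

The short box is shut and the long box stands open with its lid leaning back by itself. Both were done by pushing only, in the order asked, and handed in after about 15 s. In the last pictures the boxes stood where they were, as did the other things that showed; elbow_a was behind the arm there, so I could not check it.

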